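# Stack a slotted mass on a label scratch tester

### The arm

A 7-joint arm with a two-finger parallel gripper is mounted at the origin on the work surface. World frame = base frame: x ahead of the robot, y to its left, z up, the work surface at z = 0. Lengths are in m, angles in rad, forces in N, time in s.
With the tool pointing down it reaches from about 0.35 to 0.9 m from the base axis. Payload 8.1 kg.
Tool frame: the origin (TCP) lies midway between the tips of the shut fingers; the grasp point (between the pads) lies arm.hold_point_z behind it (arm.hold_point_z is the distance from the TCP to the grasp point, in m); z points along the fingers, x is the direction in which the jaws open and shut, and the axes are right-handed (so a half turn about z gives the same grasp; the last joint's range is limited). The gripper opens to 92 mm and grips with 3 to 60 N. Pads are 19 mm wide; open, the fingers measure 130 mm over their backs; the gripper's body (75 mm by 190 mm) begins 47 mm behind the grasp point.
Start: joints at [-1.319, 0.434, 0.025, 1.573, -0.012, 1.134, -0.075], TCP at [0.217, 0.586, 0.227] pointing down, gripper open.
Joint ranges: [-2.62, 2.62], [-0.44, 2.09], [-1.27, 1.32], [0.08, 2.57], [-1.32, 4.46], [0.12, 2], [-2.74, 2.74]. Speed limits (rad/s): [2.22, 2.22, 3.01, 3.01, 3.14, 3.14, 3.14].

### API

Orientations are given as a rotation vector (axis times angle).
In Python, from cell import arm gives the robot as it stands.
- The arm moves only by the shell command python3 -m pendant 'ROWS' [FORCE]. ROWS is JSON, a list of rows, each an object with "dp": the shift along the tool's x, y, z in m, a list of three; "rotation": the turn, a rotation vector about the tool's x, y, z in rad, a list of three; "fingers": the closure, from -1 (fully open) to 1 (shut). In form: [{"dp": [x, y, z], "rotation": [rx, ry, rz], "fingers": fingers}, ...]. A call has 1 to 20 rows; each row is the pose to reach, as a shift and turn from the pose measured when the call began, along the tool's axes at that moment; what a row does not reach only later rows make up. A row lasts 1/8 s, in which the tool goes at most 62.5 mm and 10.7 degrees, less where a joint would pass 70% of its speed; a pose out of reach is approached as far as the arm can. A call with a gripper value outside its range is refused whole. The fingers move at their own pace and stop on an object; FORCE is the grip in N (left out, the last holds). Time passes only in rows, so rows that repeat a pose let the fingers close. It gives the time, the measured TCP pose, the force and the opening at its end, in the units of the state.
- arm.observe(): the state, without advancing time (a new reading comes with each control period).
- arm.get_image(name): name is "scene" or "side" or "wrist"; returns the picture (384x512x3 uint8, blue, green, red); there is no depth.
- arm.camera_params(name): a dict with "camera_matrix" (3x3 intrinsics, pixels), "rvec" (rotation vector, rad) and "tvec" (3), from world to camera coordinates, as OpenCV has them. Camera axes: x right, y down, z forward; pixel columns grow to the right and rows downward; lengths in m; the calibration is good to about 2 mm. A picture is of the moment at which its call begins: read the wrist's pose just before it. camera_params takes no time and is no camera call; for the wrist camera it gives the pose at the moment of the call.
- arm.sign_off(): hands the job in, once; it reports no verdict.
The state is a dict: "clock": time; "joints": joint angles; "dq": joint speeds; "joint_efforts": joint torques, N m; "position": TCP position; "ee_rot": TCP orientation; "force": force on the tool from outside, world axes, zero at the start; "ft_torque": the same for the moment, N m; "width": opening from 0.0 (shut) to 1.0 (fully open).
Only numpy, scipy, OpenCV 4.12 (cv2) and the standard library are available. Lean on these libraries where they do the work, as an engineer would, in place of code of your own. Each camera call takes 0.05 s, during which the arm holds its last target.

### The job

Load the label scratch tester: take the largest loose slotted mass, slide it sideways onto the beam's stem, under the lift knob and above the mass already there, and turn its slot about a quarter turn away from that one's, either way, feeling for the place where its keyway drops over the key below and it sits fully home. The pivot and stylus are delicate, so never push on the beam with more than about 15 N and do not lift it; let go of the mass at the end and leave the other things on the bench where they are.

Things in the scene. Friction and masses are not known exactly. Their poses are not given: they have to be found in the camera images.
- loose_centre (a point): Centre (8 mm above its underside) of the mass to load: a steel disc, 64 mm across, 16 mm thick, 0.35 kg, flat on the bench, the largest of three. Its slot, 10 mm wide, runs from the rim to 5 mm past the axis; x points out through the slot's mouth, z up. A radial key 12 mm wide, 4 mm high, stands on its top on -x, 9 to 27 mm out. Across its underside along y, runs a keyway 14 mm wide, 4.5 mm deep.
- stem_foot (a point): Foot of the upright stem, on its axis at the pan's face, 106 mm above the bench. The stem is 8 mm across and 54 mm long; on it sits a black knob 18 mm across, 11 mm high, too wide for a slot. x points along the beam to its pivot, 135 mm away, z up; nothing near it but the stack stands over 6 mm above the pan. The new mass's centre comes to 24 mm above this point when home, 28 mm while it rides on the key.
- knob_top (a point): Centre of the top of the lift knob, 65 mm above the stem's foot.
- beam: Aluminium beam with weight pan, stem and counterweight; origin at its pivot, -x towards the stem. It rests on a sprung stylus (sinks 1 mm for 12 N on the pan) and tips up if lifted. Round the stem on the plain pan lies, loose, a first mass like the one to load: its slot points to the pivot give or take 0.65 rad (not measured), its key the other way. Home, the new slot is square to it, within 0.1 rad.
- loose_disc: The mass to load; origin at the centre of its underside.
- mid_disc: Bystander: smaller slotted mass, 50 mm diameter, 12 mm thick, lying on the bench, origin under its centre.
- small_disc: Bystander: smallest slotted mass, 40 mm diameter, 10 mm thick, lying on the bench, origin under its centre.
- screwdriver: Bystander: screwdriver with blue handle, 190 mm long, lying on the bench.
- label_roll: Bystander: roll of labels standing on end, 104 mm diameter, 55 mm high.
- printhead: Bystander: thermal printhead bar, 28 x 118 x 21 mm, lying on the bench.
- platen_roller: Bystander: rubber platen roller with steel shaft, 150 mm long, 21 mm high, lying on the bench.
- pliers: Bystander: pliers with blue grips, 150 mm long, lying on the bench.

How it is judged:
By the outcome, as a careful person would: the job done as asked, in the order asked, and still so for the second after the job is handed in, with the robot touching nothing.
It also fails if it takes over 72 s, if anything falls off the work surface, if the arm or the gripper's body presses on something with over 40 N, if the wrist force passes 120 N, or if a joint passes its speed limit or range.

## Working session

There is one attempt and no reset: what is moved stays moved. The work goes in short steps, Python scripts to look and compute and a shell command to move; the robot and the scene stay as the last step left them, time stands still between calls to the robot, and variables do not carry over. Pictures are saved under pics/ and viewed, and the job is handed in when it is done.

```bash
mkdir -p pics; ls
cat > h.py <<'E'
import numpy as np,cv2
from cell import arm
from scipy.spatial.transform import Rotation as R
def cam(n):
    p=arm.camera_params(n);return np.array(p["camera_matrix"]),R.from_rotvec(np.ravel(p["rvec"])).as_matrix(),np.ravel(p["tvec"])
def ray(n,uv,z,c=None):
    K,r,t=c or cam(n)
    o=-r.T@t; d=r.T@np.linalg.inv(K)@np.array([uv[0],uv[1],1.]); return o+d*(z-o[2])/d[2]
def proj(n,P,c=None):
    K,r,t=c or cam(n); q=K@(r@np.asarray(P,float)+t); return q[:2]/q[2]
def st():
    s=arm.observe(); return s
E
python3 - <<'E'
from h import *
for n in ["scene","side","wrist"]:
    cv2.imwrite(f"pics/{n}0.png",arm.get_image(n)); K,r,t=cam(n); print(n,K[0,0],-r.T@t)
print(arm.observe(),arm.hold_point_z)
E
```

```text
pics
scene 378.63361769303623 [ 1.31921976 -0.20248185  0.86551855]
side 425.9818309525168 [0.07313902 0.57501029 1.00232422]
wrist 269.28611773778675 [0.14923658 0.61113262 0.38398526]
{'clock': 0.15, 'joints': array([-1.31857183,  0.43505676,  0.02498101,  1.57385443, -0.01158457,
        1.13402958, -0.07511592]), 'dq': array([ 0.0008744 , -0.0020023 , -0.00041985, -0.0014534 ,  0.00128752,
        0.00019438, -0.00103119]), 'joint_efforts': array([ 2.57402527e-03, -6.68264294e+01,  9.86334756e-01, -3.14696395e+01,
       -6.05032034e-02,  3.93928774e-02,  8.48879631e-05]), 'position': array([0.21706042, 0.58568882, 0.22614221]), 'ee_rot': array([ 2.57804832e+00,  1.79396805e+00, -1.42902282e-03]), 'force': array([-0.73221934,  0.10055709,  0.85288707]), 'ft_torque': array([-0.03250357,  0.00121168, -0.03711094]), 'width': 0.996558630640523} 0.0188
```

View pics/scene0.png

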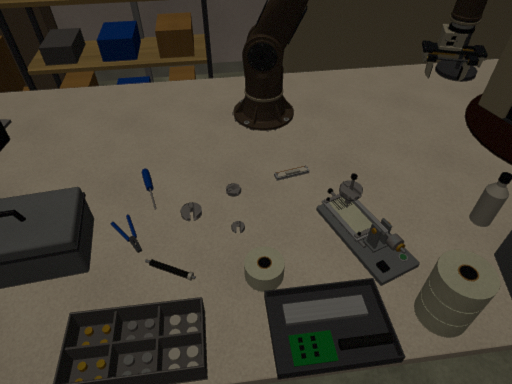

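View pics/side0.png

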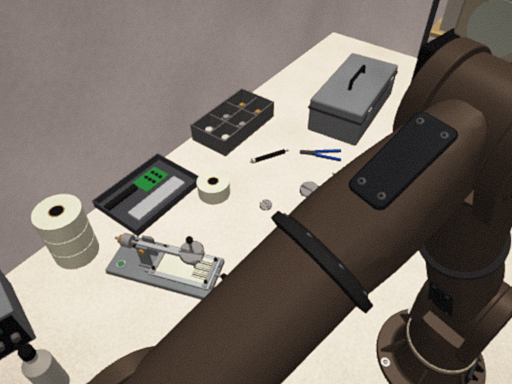

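View pics/wrist0.png

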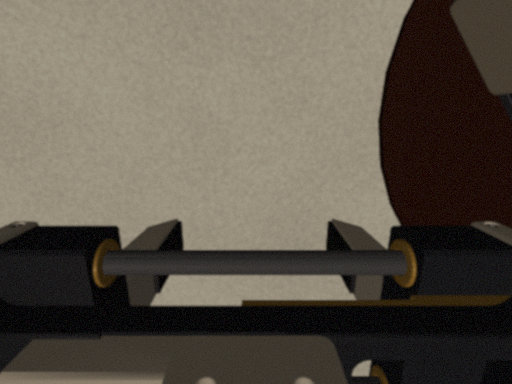

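Run:
```python
from h import *
for nm,uv,z in [("disc",(191,211),.016),("d2",(233,189),.012),("d3",(238,227),.01),("knob",(354,177),.171),("pivot",(375,232),.11),("roll",(265,262),.055),("printhead",(292,172),.02),("driver",(149,187),.02)]:
    print(nm,ray("scene",uv,z).round(3))
print(ray("side",(189,239),.171))
im=cv2.imread("pics/scene0.png")
a=cv2.resize(im[160:290,300:430],None,fx=4,fy=4,interpolation=cv2.INTER_CUBIC)
b=cv2.resize(im[170:245,165:255],None,fx=6,fy=6,interpolation=cv2.INTER_CUBIC)
im=cv2.imread("pics/side0.png")
c=cv2.resize(im[220:300,90:240],None,fx=5,fy=5,interpolation=cv2.INTER_CUBIC)
for n,x in zip("abc",(a,b,c)): cv2.imwrite(f"pics/crop{n}.png",x)
```

```text
disc [ 0.528 -0.298  0.016]
d2 [ 0.447 -0.163  0.012]
d3 [ 0.605 -0.163  0.01 ]
knob [0.607 0.158 0.171]
pivot [0.751 0.177 0.11 ]
roll [ 0.767 -0.108  0.055]
printhead [0.4   0.039 0.02 ]
driver [ 0.409 -0.43   0.02 ]
[0.59408274 0.16312182 0.171     ]
```

View pics/cropa.png

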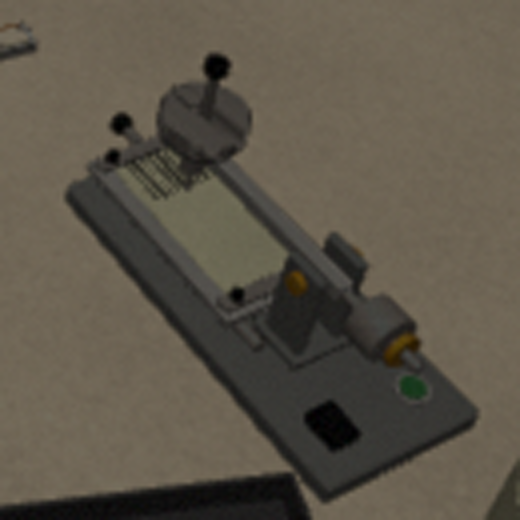

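View pics/cropb.png

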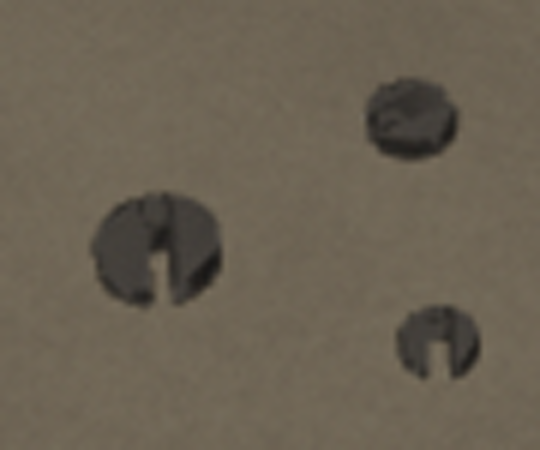

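View pics/cropc.png

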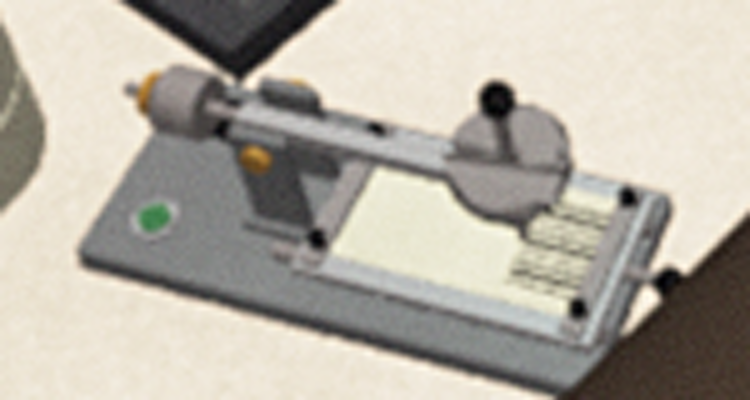

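Run:
```python
from h import *
c=cam("wrist");K,r,t=c
T=R.from_rotvec(arm.observe()["ee_rot"]).as_matrix();p=arm.observe()["position"]
print("fwd in tool",(T.T@r.T[:,2]).round(3),"imgx in tool",(T.T@r.T[:,0]).round(3),"off",T.T@(-r.T@t-p))
print(T.round(3))
for d in [(0,0,0),(0,0,.1),(0,-.1,0),(0,-.1,.1),(0,-.07,.2),(0,-.07,.1)]: print(d,proj("wrist",p+T@np.array(d),c).round(0))
```

```text
fwd in tool [0.001 0.272 0.962] imgx in tool [ 1.     0.    -0.001] off [ 1.00101822e-04 -7.24187756e-02 -1.57852466e-01]
[[ 0.348  0.938 -0.   ]
 [ 0.938 -0.348 -0.001]
 [-0.001  0.    -1.   ]]
(0, 0, 0) [254. 233.]
(0, 0, 0.1) [254. 191.]
(0, -0.1, 0) [254.  62.]
(0, -0.1, 0.1) [254.  83.]
(0, -0.07, 0.2) [254. 117.]
(0, -0.07, 0.1) [254. 118.]
```

```bash
python3 -m pendant '[{"dp":[-0.05,0.1,-0.044],"rotation":[0,0,-0.1],"fingers":-1},{"dp":[-0.249,0.554,-0.044],"rotation":[0,0,-0.35],"fingers":-1},{"dp":[-0.249,0.554,-0.044],"rotation":[0,0,-0.35],"fingers":-1},{"dp":[-0.249,0.554,-0.044],"rotation":[0,0,-0.35],"fingers":-1},{"dp":[-0.249,0.554,-0.044],"rotation":[0,0,-0.35],"fingers":-1},{"dp":[-0.249,0.554,-0.044],"rotation":[0,0,-0.35],"fingers":-1},{"dp":[-0.249,0.554,-0.044],"rotation":[0,0,-0.35],"fingers":-1},{"dp":[-0.249,0.554,-0.044],"rotation":[0,0,-0.35],"fingers":-1},{"dp":[-0.249,0.554,-0.044],"rotation":[0,0,-0.35],"fingers":-1},{"dp":[-0.249,0.554,-0.044],"rotation":[0,0,-0.35],"fingers":-1},{"dp":[-0.249,0.554,-0.044],"rotation":[0,0,-0.35],"fingers":-1},{"dp":[-0.249,0.554,-0.044],"rotation":[0,0,-0.35],"fingers":-1},{"dp":[-0.249,0.554,-0.044],"rotation":[0,0,-0.35],"fingers":-1},{"dp":[-0.249,0.554,-0.044],"rotation":[0,0,-0.35],"fingers":-1}]'
python3 - <<'E'
from h import *
np.savez("w1.npz",*cam("wrist"));im=arm.get_image("wrist");cv2.imwrite("pics/w1.png",im)
for n in ["side","scene"]: cv2.imwrite(f"pics/{n}1.png",arm.get_image(n))
print(arm.observe()["clock"])
E
```

```text
clock: 1.9
position: [0.6494, 0.1611, 0.2706]
ee_rot: [2.225, 2.218, -0.001]
force: [-0.6, 0.3, -0.7]
width: 0.995
2.05
```

View pics/w1.png

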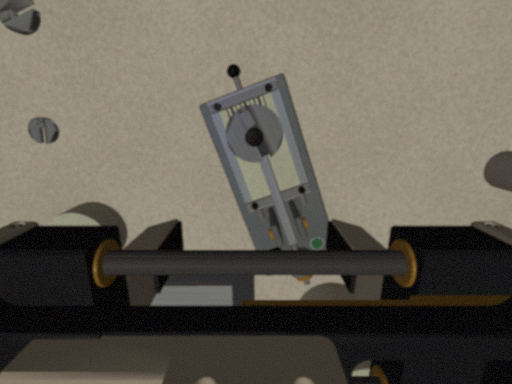

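Run:
```python
from h import *
im=cv2.imread("pics/w1.png")
cv2.imwrite("pics/w1z.png",cv2.resize(im[80:230,200:340],None,fx=4,fy=4,interpolation=cv2.INTER_CUBIC))
cv2.imwrite("pics/w1y.png",cv2.convertScaleAbs(cv2.resize(im[95:170,215:295],None,fx=8,fy=8,interpolation=cv2.INTER_CUBIC),alpha=2.0))
im=cv2.imread("pics/side1.png")
cv2.imwrite("pics/side1z.png",cv2.resize(im[220:300,90:240],None,fx=5,fy=5,interpolation=cv2.INTER_CUBIC))
```

```text
(no output)
```

View pics/w1y.png

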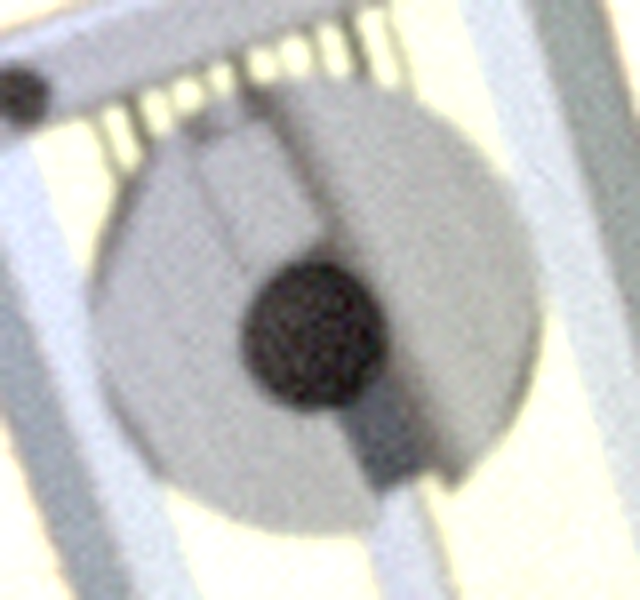

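View pics/w1z.png

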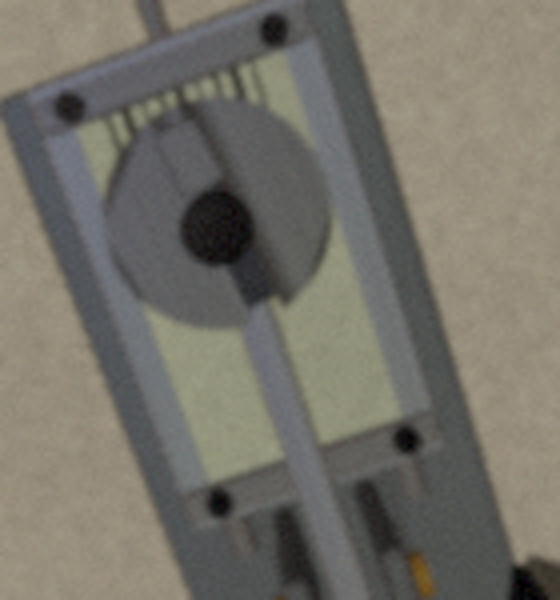

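View pics/side1z.png

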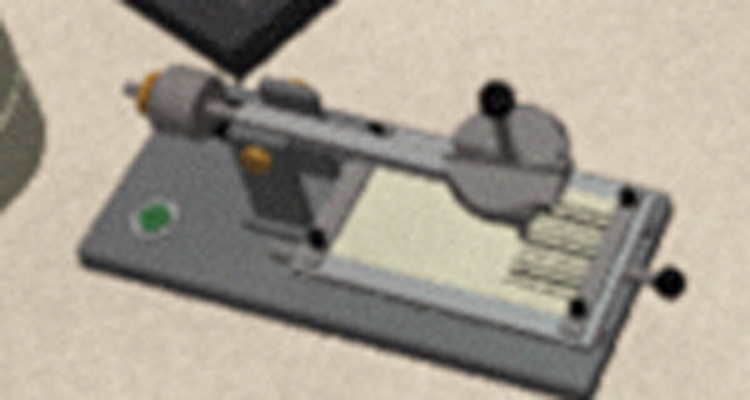

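Run:
```python
from h import *
f=np.load("w1.npz");c=tuple(f[k] for k in f.files)
def px(u,v): return (215+(u+.5)/8-.5,95+(v+.5)/8-.5)
im=cv2.imread("pics/w1.png")
g=im[120:155,238:272].max(2)
m=(g<48).astype(np.uint8); n,l,s,ce=cv2.connectedComponentsWithStats(m)
i=1+s[1:,4].argmax();uv=ce[i]+[238,120];print("knob px",uv,s[i]); print(ray("",uv,.1655,c), ray("",uv,.171,c))
for nm,a,b,z in [("keyL",(190,140),(250,270),.126),("keyR",(250,95),(330,240),.126),("slotL",(345,420),(385,495),.122),("slotR",(400,390),(450,490),.122)]:
    A=ray("",px(*a),z,c);B=ray("",px(*b),z,c);d=B-A;print(nm,A.round(4),B.round(4),np.degrees(np.arctan2(d[1],d[0])))
for e in [(95,300),(545,290),(330,535),(150,470),(480,140)]: print(ray("",px(*e),.122,c).round(4))
P=np.array([ray("",px(*e),.122,c)[:2] for e in [(95,300),(545,290),(330,535),(480,140),(250,525),(530,370)]])
S=np.linalg.lstsq(np.c_[2*P,np.ones(len(P))],(P**2).sum(1),rcond=None)[0];print("circ",S[:2],np.sqrt(S[2]+S[:2]@S[:2]))
# beam edges further down, in w1z coords 4x origin 200,80
def pz(u,v): return (200+(u+.5)/4-.5,80+(v+.5)/4-.5)
for a,b in [((245,320),(320,580)),((285,305),(368,580))]:
    A=ray("",pz(*a),.104,c);B=ray("",pz(*b),.104,c);d=B-A;print("beam",A.round(4),B.round(4),np.degrees(np.arctan2(d[1],d[0])))
g=cv2.imread("pics/scene1.png");m=(g.max(2)<40).astype(np.uint8)[165:190,340:365];n,l,s,ce=cv2.connectedComponentsWithStats(m);i=1+s[1:,4].argmax();us=ce[i]+[340,165];print("scene",us,s[i],ray("scene",us,.1655))
```

```text
knob px [254.40909091 136.6969697 ] [  8   7  18  20 264]
[0.59667352 0.16140041 0.1655    ] [0.59626229 0.16139724 0.171     ]
keyL [0.5735 0.1442 0.126 ] [0.5906 0.152  0.126 ] 24.762064270940666
keyR [0.5677 0.1523 0.126 ] [0.5866 0.163  0.126 ] 29.494379082894138
slotL [0.6115 0.1651 0.122 ] [0.6221 0.1708 0.122 ] 28.217292514981594
slotR [0.6073 0.1728 0.122 ] [0.6214 0.1801 0.122 ] 27.10907002037096
[0.5948 0.1303 0.122 ]
[0.5936 0.1929 0.122 ]
[0.6278 0.163  0.122 ]
[0.6184 0.1374 0.122 ]
[0.5736 0.1835 0.122 ]
circ [0.59628605 0.16141265] 0.03140950223676372
beam [0.6286 0.1692 0.104 ] [0.7135 0.1938 0.104 ] 16.18082191222094
beam [0.6241 0.1812 0.104 ] [0.7135 0.2094 0.104 ] 17.465312687051682
scene [353.6        176.53333333] [11  9  6  7 30] [0.59920874 0.15987092 0.1655    ]
```

```bash
python3 -m pendant '[{"dp":[-0.461,-0.149,0.071],"rotation":[0,0,1.5],"fingers":-1},{"dp":[-0.461,-0.149,0.071],"rotation":[0,0,1.5],"fingers":-1},{"dp":[-0.461,-0.149,0.071],"rotation":[0,0,1.5],"fingers":-1},{"dp":[-0.461,-0.149,0.071],"rotation":[0,0,1.5],"fingers":-1},{"dp":[-0.461,-0.149,0.071],"rotation":[0,0,1.5],"fingers":-1},{"dp":[-0.461,-0.149,0.071],"rotation":[0,0,1.5],"fingers":-1},{"dp":[-0.461,-0.149,0.071],"rotation":[0,0,1.5],"fingers":-1},{"dp":[-0.461,-0.149,0.071],"rotation":[0,0,3.0],"fingers":-1},{"dp":[-0.461,-0.149,0.071],"rotation":[0,0,3.0],"fingers":-1},{"dp":[-0.461,-0.149,0.071],"rotation":[0,0,3.0],"fingers":-1},{"dp":[-0.461,-0.149,0.071],"rotation":[0,0,3.0],"fingers":-1},{"dp":[-0.461,-0.149,0.071],"rotation":[0,0,3.0],"fingers":-1},{"dp":[-0.461,-0.149,0.071],"rotation":[0,0,3.0],"fingers":-1},{"dp":[-0.461,-0.149,0.071],"rotation":[0,0,3.0],"fingers":-1},{"dp":[-0.461,-0.149,0.071],"rotation":[0,0,3.0],"fingers":-1},{"dp":[-0.461,-0.149,0.071],"rotation":[0,0,3.0],"fingers":-1},{"dp":[-0.461,-0.149,0.071],"rotation":[0,0,3.0],"fingers":-1},{"dp":[-0.461,-0.149,0.071],"rotation":[0,0,3.0],"fingers":-1},{"dp":[-0.461,-0.149,0.071],"rotation":[0,0,3.0],"fingers":-1}]'
python3 - <<'E'
from h import *
np.savez("w2.npz",*cam("wrist"));im=arm.get_image("wrist");cv2.imwrite("pics/w2.png",im)
print(arm.observe()["clock"],arm.observe()["joints"])
E
```

```text
clock: 4.42
position: [0.4989, -0.3001, 0.2003]
ee_rot: [2.371, -2.06, 0.001]
force: [-0.5, -0.9, -0.6]
width: 1.001
4.475 [-0.20506279  0.5298891   0.98481892  1.76808008 -0.48869402  1.11093789
 -0.4898541 ]
```

View pics/w2.png

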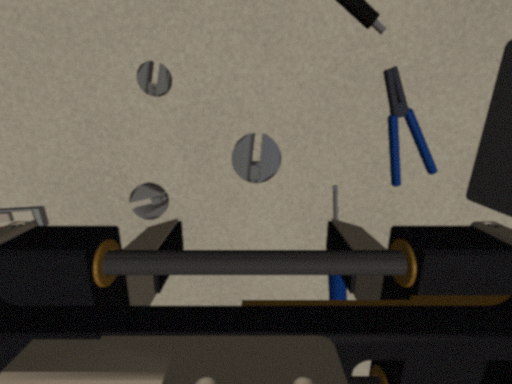

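Run:
```python
from h import *
im=cv2.imread("pics/w2.png")
z=cv2.convertScaleAbs(cv2.resize(im[125:192,222:292],None,fx=8,fy=8,interpolation=cv2.INTER_CUBIC),alpha=2.0)
cv2.imwrite("pics/w2z.png",z)
g=cv2.GaussianBlur(im,(3,3),0); m=(g[...,2].astype(int)<95).astype(np.uint8)
m[:,:222]=0;m[:,292:]=0;m[:125]=0;m[192:]=0
print(im[185,230],im[160,240],im[175,256])
c,_=cv2.findContours(m,cv2.RETR_EXTERNAL,cv2.CHAIN_APPROX_NONE);c=max(c,key=cv2.contourArea);print(cv2.minEnclosingCircle(c))
```

```text
[120 135 145] [82 84 86] [86 89 88]
((256.0, 157.5), 24.622243881225586)
```

View pics/w2z.png

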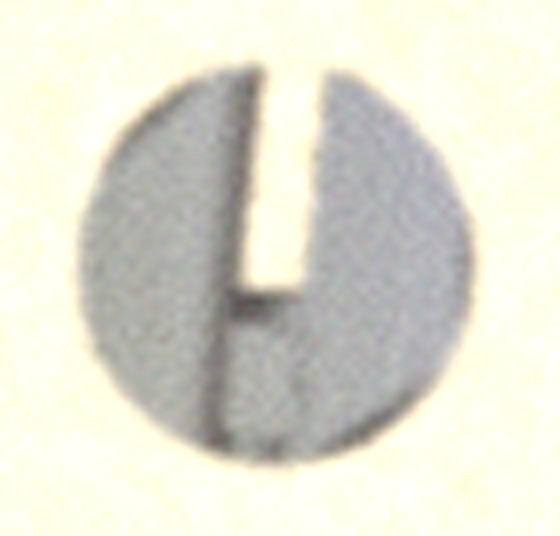

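Run:
```python
from h import *
f=np.load("w2.npz");c=tuple(f[k] for k in f.files)
def px(u,v): return (222+(u+.5)/8-.5,125+(v+.5)/8-.5)
for a,b,z in [((326,75),(307,290),.016),((240,85),(226,290),.016),((262,80),(241,290),0),((228,330),(208,440),.016),((308,300),(297,440),.020)]:
    A=ray("",px(*a),z,c);B=ray("",px(*b),z,c);d=A-B;print(A.round(4),B.round(4),np.degrees(np.arctan2(d[1],d[0])))
E=[(80,260),(474,260),(180,435),(385,425),(440,165),(115,155),(350,78)]
P=np.array([ray("",px(*e),.016,c)[:2] for e in E])
S=np.linalg.lstsq(np.c_[2*P,np.ones(len(P))],(P**2).sum(1),rcond=None)[0];print("circ",S[:2],np.sqrt(S[2]+S[:2]@S[:2]))
s=arm.observe();T=R.from_rotvec(s["ee_rot"]).as_matrix();print(s["position"],np.degrees(np.arctan2(T[1,0],T[0,0])),T[:,2])
C=np.r_[S[:2],.006];print("dp",T.T@(C-s["position"]))
```

```text
[ 0.5517 -0.3029  0.016 ] [ 0.5179 -0.3048  0.016 ] 3.3207015337465533
[ 0.5483 -0.2898  0.016 ] [ 0.5161 -0.292   0.016 ] 3.8764322094017305
[ 0.5485 -0.2932  0.    ] [ 0.5139 -0.2946  0.    ] 2.192781119099116
[ 0.5098 -0.2932  0.016 ] [ 0.4913 -0.2924  0.016 ] -2.408887288820395
[ 0.517 -0.305  0.02 ] [ 0.4943 -0.3066  0.02  ] 3.8880097748729456
circ [ 0.52070518 -0.29941282] 0.03125139659726202
[ 0.49887241 -0.30012324  0.20025865] -82.01109517127693 [ 1.44143665e-04 -7.26174872e-04 -9.99999726e-01]
dp [ 0.00218724 -0.0217115   0.19426123]
```

```bash
python3 -m pendant '[{"dp":[0.0022,-0.0217,0.06],"rotation":[0,0,0.084],"fingers":-1},{"dp":[0.0022,-0.0217,0.12],"rotation":[0,0,0.084],"fingers":-1},{"dp":[0.0022,-0.0217,0.17],"rotation":[0,0,0.084],"fingers":-1},{"dp":[0.0022,-0.0217,0.19],"rotation":[0,0,0.084],"fingers":-1},{"dp":[0.0022,-0.0217,0.197],"rotation":[0,0,0.084],"fingers":-1},{"dp":[0.0022,-0.0217,0.197],"rotation":[0,0,0.084],"fingers":-1},{"dp":[0.0022,-0.0217,0.197],"rotation":[0,0,0.084],"fingers":-1}]' 30
python3 - <<'E'
from h import *
s=arm.observe();print(s["force"],s["joints"].round(2))
cv2.imwrite("pics/w3.png",arm.get_image("wrist"))
E
```

```text
clock: 5.35
position: [0.5217, -0.3001, 0.0049]
ee_rot: [-2.282, 2.158, -0.005]
force: [0.5, 0.5, -0.1]
width: 0.995
[ 0.52539915  0.51437417 -0.10893468] [-0.07  0.79  0.77  1.88 -0.77  0.8  -0.39]
```

View pics/w3.png

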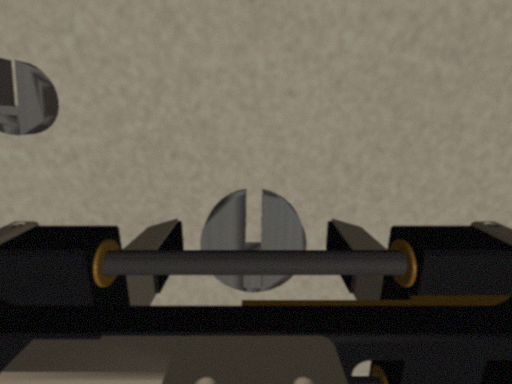

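```bash
python3 -m pendant '[{"dp":[0,0,0.001],"rotation":[0,0,0],"fingers":1},{"dp":[0,0,0.001],"rotation":[0,0,0],"fingers":1},{"dp":[0,0,0.001],"rotation":[0,0,0],"fingers":1},{"dp":[0,0,0.001],"rotation":[0,0,0],"fingers":1},{"dp":[0,0,0.001],"rotation":[0,0,0],"fingers":1},{"dp":[0,0,0.001],"rotation":[0,0,0],"fingers":1}]' 40
python3 - <<'E'
from h import *
np.savez("w4.npz",*cam("wrist"));cv2.imwrite("pics/w4.png",arm.get_image("wrist"));s=arm.observe();print(s["width"]*92,s["position"],s["force"])
T=R.from_rotvec(s["ee_rot"]).as_matrix();print(np.degrees(np.arctan2(T[1,0],T[0,0])))
E
```

```text
clock: 6.15
position: [0.5217, -0.2998, 0.0038]
ee_rot: [-2.282, 2.158, -0.004]
force: [-0.5, 1.0, 2.9]
width: 0.682
62.88202314233099 [ 0.52169562 -0.29982035  0.00381757] [0.51744518 1.14512559 3.52781516]
-86.80575789945351
```

View pics/w4.png

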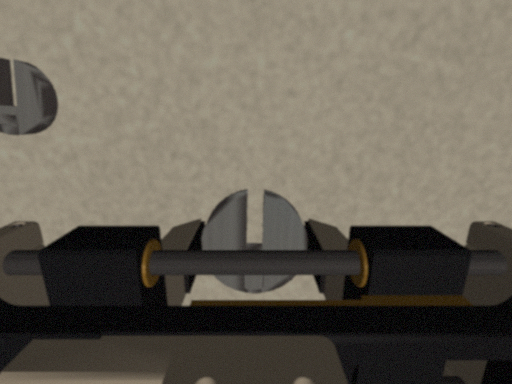

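```bash
python3 -m pendant '[{"dp":[0,0,-0.04],"rotation":[0,0,0],"fingers":1},{"dp":[0,0,-0.1],"rotation":[0,0,-0.1],"fingers":1},{"dp":[-0.05,-0.02,-0.132],"rotation":[0,0,-0.25],"fingers":1},{"dp":[-0.1,-0.03,-0.132],"rotation":[0,0,-0.42],"fingers":1},{"dp":[-0.14,-0.045,-0.132],"rotation":[0,0,-0.59],"fingers":1},{"dp":[-0.18,-0.06,-0.132],"rotation":[0,0,-0.76],"fingers":1},{"dp":[-0.22,-0.07,-0.132],"rotation":[0,0,-0.93],"fingers":1},{"dp":[-0.26,-0.08,-0.132],"rotation":[0,0,-1.1],"fingers":1},{"dp":[-0.3,-0.095,-0.132],"rotation":[0,0,-1.27],"fingers":1},{"dp":[-0.33,-0.105,-0.132],"rotation":[0,0,-1.44],"fingers":1},{"dp":[-0.36,-0.115,-0.132],"rotation":[0,0,-1.61],"fingers":1},{"dp":[-0.38,-0.12,-0.132],"rotation":[0,0,-1.78],"fingers":1},{"dp":[-0.397,-0.127,-0.132],"rotation":[0,0,-1.95],"fingers":1},{"dp":[-0.397,-0.127,-0.132],"rotation":[0,0,-1.995],"fingers":1},{"dp":[-0.397,-0.127,-0.132],"rotation":[0,0,-1.995],"fingers":1},{"dp":[-0.397,-0.127,-0.132],"rotation":[0,0,-1.995],"fingers":1}]'
python3 - <<'E'
from h import *
np.savez("w5.npz",*cam("wrist"));im=arm.get_image("wrist");cv2.imwrite("pics/w5.png",im);s=arm.observe();print(s["width"]*92,s["position"],s["force"],s["joints"].round(2))
T=R.from_rotvec(s["ee_rot"]).as_matrix();print(np.degrees(np.arctan2(T[1,0],T[0,0])),T[:,2])
cv2.imwrite("pics/w5z.png",cv2.convertScaleAbs(cv2.resize(im[130:260,170:340],None,fx=4,fy=4,interpolation=cv2.INTER_CUBIC),alpha=1.8))
E
```

```text
clock: 8.2
position: [0.6257, 0.1033, 0.1351]
ee_rot: [3.05, 0.743, 0.002]
force: [0.9, -0.6, -4.1]
width: 0.681
62.77813493956911 [0.6258007  0.10330484 0.13525233] [-0.01255753 -0.83482732 -2.81030327] [-0.52  0.55  0.4   1.68 -0.25  0.96  0.46]
27.40056274816613 [ 0.00198048 -0.00177321 -0.99999647]
```

View pics/w5.png

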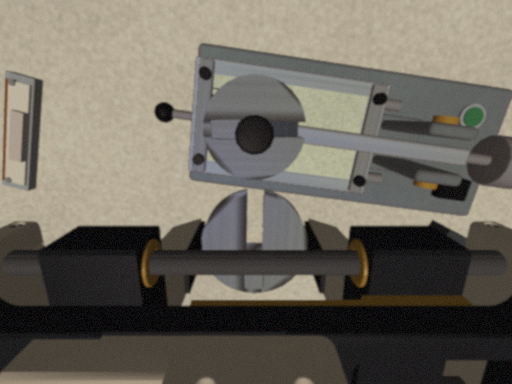

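View pics/w5z.png

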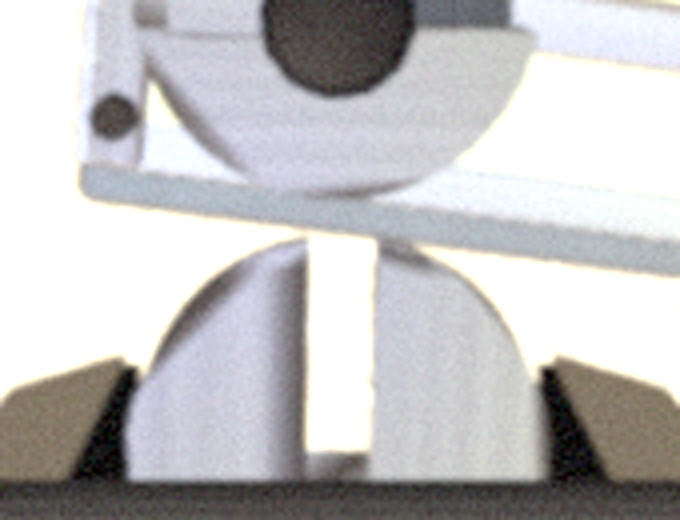

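Run:
```python
from h import *
f=np.load("w5.npz");c=tuple(f[k] for k in f.files)
im=cv2.imread("pics/w5.png")
cv2.imwrite("pics/w5y.png",cv2.convertScaleAbs(cv2.resize(im[70:190,195:315],None,fx=5,fy=5,interpolation=cv2.INTER_CUBIC),alpha=1.8))
m=(im.max(2)<45).astype(np.uint8)[112:158,232:278];n,l,s,ce=cv2.connectedComponentsWithStats(m);i=1+s[1:,4].argmax();uv=ce[i]+[232,112];k=ray("",uv,.1655,c);print("knob",uv,s[i],k)
p=lambda u,v:(170+(u+.5)/4-.5,130+(v+.5)/4-.5)
T=R.from_rotvec(arm.observe()["ee_rot"]).as_matrix();o=arm.observe()["position"]
print("knob tool",T.T@(k-o))
for q in [(308,250),(308,440),(378,250),(372,440)]: print(q,(T.T@(ray("",p(*q),.1474,c)-o)).round(4),(T.T@(ray("",p(*q),.1314,c)-o)).round(4))
for q in [(310,455),(368,452)]: print("end top/bot",(T.T@(ray("",p(*q),.1474,c)-o)).round(4),(T.T@(ray("",p(*q),.1314,c)-o)).round(4))
for z in (.122,.126):
  print(z,[ (T.T@(ray("",p(*q),z,c)-o)).round(4) for q in [(160,32),(260,38),(415,28),(510,28)]])
```

```text
knob [255.16954315 132.60203046] [  4   4  38  38 985] [0.59670594 0.16158318 0.1655    ]
knob tool [ 0.00101804 -0.06505442 -0.03040852]
(308, 250) [-0.0037 -0.0313 -0.0122] [-0.0042 -0.0267  0.0038]
(308, 440) [-0.0039 -0.002  -0.0122] [-0.0044  0.0057  0.0039]
(378, 250) [ 0.0061 -0.0312 -0.0122] [ 0.0068 -0.0267  0.0038]
(372, 440) [ 0.0055 -0.002  -0.0121] [0.0061 0.0058 0.0039]
end top/bot [-0.0037  0.0004 -0.0122] [-0.0041  0.0084  0.0039]
end top/bot [ 0.0049 -0.0001 -0.0121] [0.0054 0.0079 0.0039]
0.122 [array([-0.0272, -0.0594,  0.0131]), array([-0.0116, -0.0585,  0.0131]), array([ 0.0125, -0.06  ,  0.0131]), array([ 0.0273, -0.06  ,  0.0131])]
0.126 [array([-0.0266, -0.0597,  0.0091]), array([-0.0114, -0.0588,  0.0091]), array([ 0.0123, -0.0603,  0.0091]), array([ 0.0267, -0.0603,  0.0091])]
```

View pics/w5y.png

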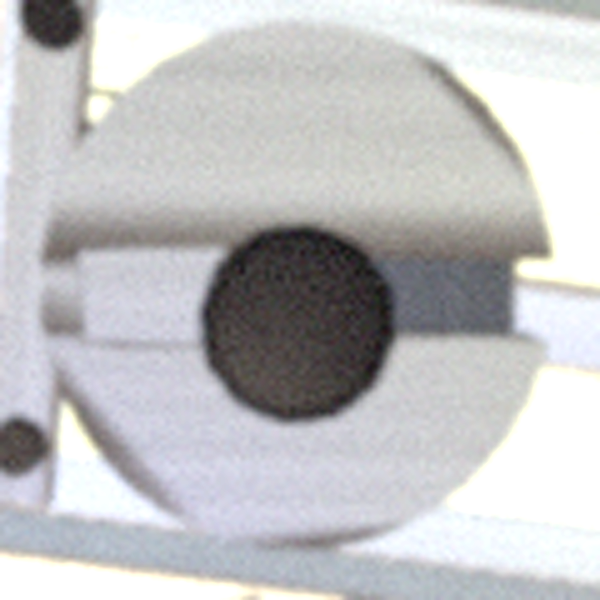

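```bash
python3 -m pendant '[{"dp":[0,-0.02,0],"rotation":[0,0,0],"fingers":1},{"dp":[0,-0.03,0],"rotation":[0,0,0],"fingers":1},{"dp":[0,-0.04,0],"rotation":[0,0,0],"fingers":1},{"dp":[0,-0.045,0],"rotation":[0,0,0],"fingers":1},{"dp":[0,-0.045,0],"rotation":[0,0,0],"fingers":1}]'
python3 - <<'E'
from h import *
np.savez("w6.npz",*cam("wrist"));im=arm.get_image("wrist");cv2.imwrite("pics/w6.png",im);s=arm.observe();print(s["position"],s["force"],s["ft_torque"])
cv2.imwrite("pics/w6z.png",cv2.convertScaleAbs(cv2.resize(im[110:270,170:340],None,fx=4,fy=3.7,interpolation=cv2.INTER_CUBIC),alpha=1.8))
E
```

```text
clock: 8.88
position: [0.6049, 0.1437, 0.1352]
ee_rot: [3.05, 0.745, 0.002]
force: [0.0, -1.2, -3.5]
width: 0.684
[0.60519381 0.14310073 0.13521775] [ 0.15724832 -0.12326504 -2.7310223 ] [-0.08252708 -0.01075599 -0.01580216]
```

View pics/w6z.png

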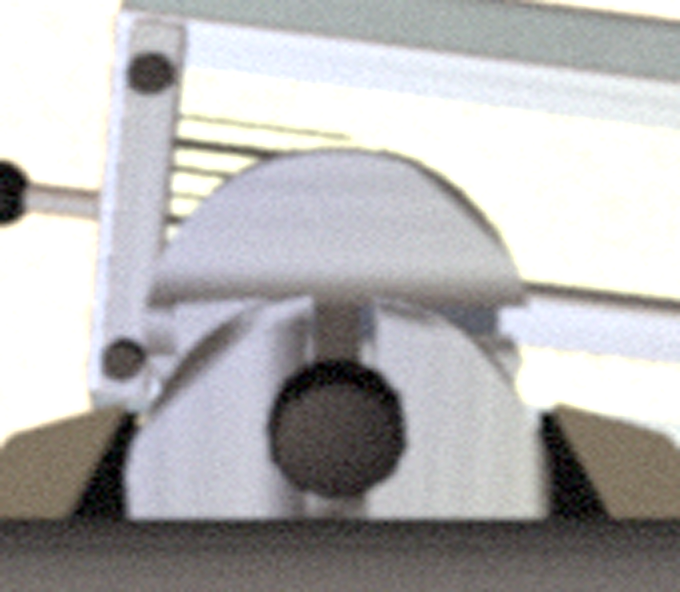

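```bash
python3 -m pendant '[{"dp":[0,-0.01,0],"rotation":[0,0,0],"fingers":1},{"dp":[0,-0.016,0],"rotation":[0,0,0],"fingers":1},{"dp":[0,-0.020,0],"rotation":[0,0,0],"fingers":1},{"dp":[0,-0.020,0],"rotation":[0,0,0],"fingers":1}]'
python3 - <<'E'
from h import *
s=arm.observe();print(s["position"],s["force"]);T=R.from_rotvec(s["ee_rot"]).as_matrix();k=np.array([.5967,.1616,.1655]);print((T.T@(k-s["position"])).round(4))
E
python3 -m pendant '[{"dp":[0,-0.0015,0],"rotation":[0,0,0],"fingers":1},{"dp":[0,-0.0025,0],"rotation":[0,0,0],"fingers":1},{"dp":[0,-0.0025,0],"rotation":[0,0,0],"fingers":1}]'
python3 - <<'E'
from h import *
im=arm.get_image("wrist");cv2.imwrite("pics/w7.png",im);np.savez("w7.npz",*cam("wrist"))
sd=arm.get_image("side");cv2.imwrite("pics/side7.png",cv2.resize(sd[200:300,90:270],None,fx=4,fy=4,interpolation=cv2.INTER_CUBIC))
s=arm.observe();print(s["position"],s["force"],s["ft_torque"]);T=R.from_rotvec(s["ee_rot"]).as_matrix();k=np.array([.5967,.1616,.1655]);print((T.T@(k-s["position"])).round(4))
E
```

```text
clock: 9.43
position: [0.5958, 0.1614, 0.1351]
ee_rot: [3.05, 0.745, 0.002]
force: [-0.8, 0.4, -3.0]
width: 0.684
[0.5957733  0.16135489 0.13510815] [-0.81676268  0.40984365 -2.98818721]
[ 0.001   0.0003 -0.0304]
clock: 9.8
position: [0.5946, 0.1636, 0.1351]
ee_rot: [3.05, 0.745, 0.003]
force: [0.8, -0.2, -3.4]
width: 0.682
[0.59467242 0.16350178 0.13513145] [-0.13881079 -0.32153085 -3.33868814] [-0.08238348  0.03683159 -0.03817174]
[ 0.001   0.0027 -0.0304]
```

View pics/w7.png

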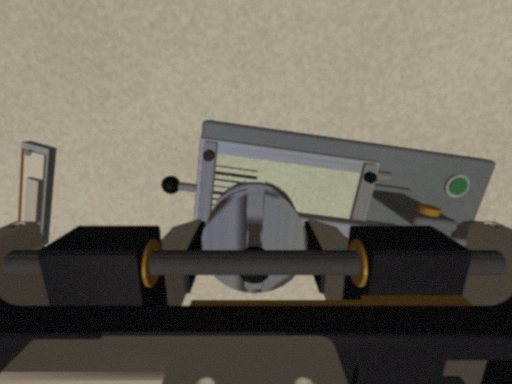

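View pics/side7.png

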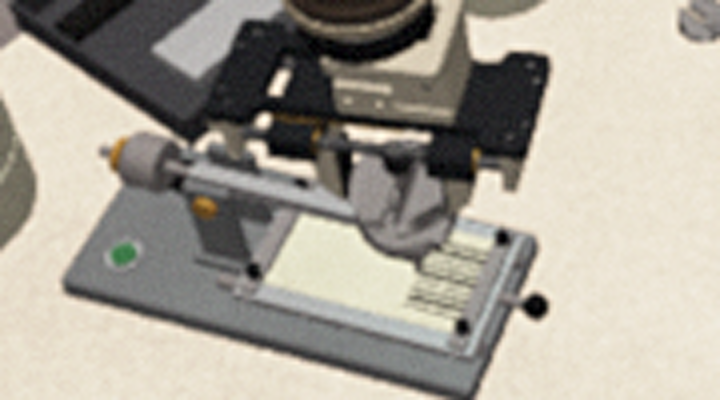

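```bash
python3 -m pendant '[{"dp":[0,0,0.002],"rotation":[0,0,0],"fingers":1},{"dp":[0,0,0.0035],"rotation":[0,0,0],"fingers":1},{"dp":[0,0,0.0035],"rotation":[0,0,0],"fingers":1},{"dp":[0,0,0.0035],"rotation":[0,0,0],"fingers":1}]'
python3 -m pendant '[{"dp":[0,0,0.0007],"rotation":[0,0,0],"fingers":1},{"dp":[0,0,0.001],"rotation":[0,0,0],"fingers":1}]'
python3 -m pendant '[{"dp":[0,0,0.0005],"rotation":[0,0,0],"fingers":1},{"dp":[0,0,0.0007],"rotation":[0,0,0],"fingers":1}]'
python3 -c "
from h import *
s=arm.observe();print(s['force'],s['ft_torque'],s['position'])"
```

```text
clock: 10.4
position: [0.5947, 0.1634, 0.1316]
ee_rot: [3.05, 0.744, 0.003]
force: [0.4, -0.0, -4.1]
width: 0.684
clock: 10.65
position: [0.5947, 0.1635, 0.1306]
ee_rot: [3.05, 0.745, 0.002]
force: [0.4, 0.3, -1.7]
width: 0.682
clock: 10.9
position: [0.5947, 0.1634, 0.1298]
ee_rot: [3.05, 0.744, 0.002]
force: [-0.1, -0.2, -4.0]
width: 0.683
[-0.0583197  -0.20659073 -3.97322969] [-0.07974187  0.0284979  -0.01868552] [0.59467089 0.16344051 0.12983779]
```

```bash
for i in 1; do :; done
python3 -m pendant '[{"dp":[0,0,0.0004],"rotation":[0,0,0],"fingers":1},{"dp":[0,0,0.0006],"rotation":[0,0,0],"fingers":1}]' | grep -E "pos|force"
python3 -m pendant '[{"dp":[0,0,0.0004],"rotation":[0,0,0],"fingers":1},{"dp":[0,0,0.0006],"rotation":[0,0,0],"fingers":1}]' | grep -E "pos|force"
python3 -m pendant '[{"dp":[0,0,0.0004],"rotation":[0,0,0],"fingers":1},{"dp":[0,0,0.0006],"rotation":[0,0,0],"fingers":1}]' | grep -E "pos|force"
```

```text
position: [0.5947, 0.1635, 0.1292]
force: [-0.5, -0.6, -3.7]
position: [0.5947, 0.1634, 0.1286]
force: [0.6, 0.3, -4.0]
position: [0.5946, 0.1635, 0.1279]
force: [-0.1, -0.3, -3.8]
```

```bash
python3 -m pendant '[{"dp":[0,0,0.0004],"rotation":[0,0,0],"fingers":1},{"dp":[0,0,0.0006],"rotation":[0,0,0],"fingers":1}]' | grep -E "pos|force"
python3 -m pendant '[{"dp":[0,0,0.0004],"rotation":[0,0,0],"fingers":1},{"dp":[0,0,0.0006],"rotation":[0,0,0],"fingers":1}]' | grep -E "pos|force"
python3 -m pendant '[{"dp":[0,0,0.0004],"rotation":[0,0,0],"fingers":1},{"dp":[0,0,0.0006],"rotation":[0,0,0],"fingers":1}]' | grep -E "pos|force"
```

```text
position: [0.5946, 0.1634, 0.1273]
force: [-0.0, -0.5, -3.1]
position: [0.5946, 0.1634, 0.1266]
force: [0.2, 0.1, -4.0]
position: [0.5946, 0.1634, 0.126]
force: [-0.2, 0.3, -2.8]
```

```bash
python3 -m pendant '[{"dp":[0,0,0.0004],"rotation":[0,0,0],"fingers":1},{"dp":[0,0,0.0005],"rotation":[0,0,0],"fingers":1}]' | grep -E "pos|force"
python3 -m pendant '[{"dp":[0,0,0.0004],"rotation":[0,0,0],"fingers":1},{"dp":[0,0,0.0005],"rotation":[0,0,0],"fingers":1}]' | grep -E "pos|force"
```

```text
position: [0.5946, 0.1634, 0.1257]
force: [-2.3, -0.5, -1.2]
position: [0.5946, 0.1634, 0.1255]
force: [-1.6, 0.7, 3.2]
```

```bash
python3 -m pendant '[{"dp":[0,0,-0.0003],"rotation":[0,0,0],"fingers":1},{"dp":[0,0,-0.0003],"rotation":[0,0,0],"fingers":1}]'
python3 -m pendant '[{"dp":[0,0,0],"rotation":[0,0,0],"fingers":0.3},{"dp":[0,0,0],"rotation":[0,0,0],"fingers":-0.3},{"dp":[0,0,0],"rotation":[0,0,0],"fingers":-1},{"dp":[0,0,0],"rotation":[0,0,0],"fingers":-1},{"dp":[0,0,0],"rotation":[0,0,0],"fingers":-1},{"dp":[0,0,0],"rotation":[0,0,0],"fingers":-1}]'
python3 - <<'E'
from h import *
cv2.imwrite("pics/w8.png",arm.get_image("wrist"))
sd=arm.get_image("side");cv2.imwrite("pics/side8.png",cv2.resize(sd[200:300,90:270],None,fx=4,fy=4,interpolation=cv2.INTER_CUBIC))
s=arm.observe();print(s["force"],s["width"])
E
```

```text
clock: 13.15
position: [0.5946, 0.1634, 0.1257]
ee_rot: [3.05, 0.745, 0.002]
force: [-1.3, 0.4, -0.0]
width: 0.682
clock: 13.9
position: [0.5948, 0.1634, 0.1257]
ee_rot: [3.05, 0.744, 0.003]
force: [-1.1, 0.2, -0.1]
width: 0.992
[-0.1117064  -0.37471447 -0.14399748] 1.0002372300888185
```

View pics/w8.png

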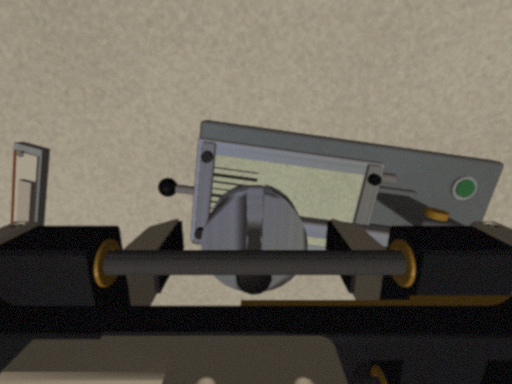

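View pics/side8.png

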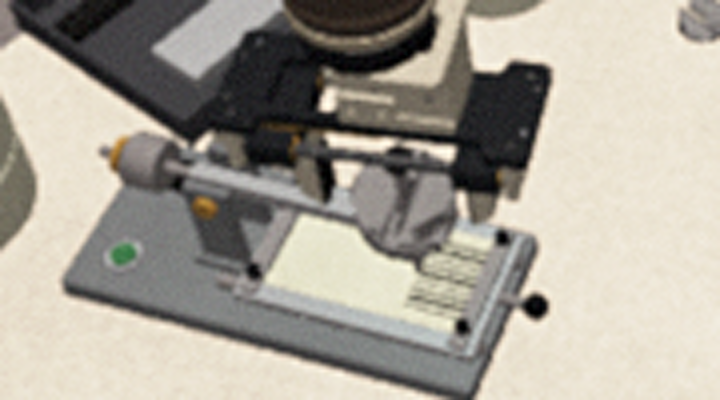

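```bash
python3 -m pendant '[{"dp":[0,0,-0.02],"rotation":[0,0,0],"fingers":-1},{"dp":[0,0,-0.06],"rotation":[0,0,0],"fingers":-1},{"dp":[0,0,-0.11],"rotation":[0,0,0],"fingers":-1},{"dp":[0,0.04,-0.14],"rotation":[0,0,0],"fingers":-1},{"dp":[0,0.06,-0.14],"rotation":[0,0,0],"fingers":-1},{"dp":[0,0.06,-0.14],"rotation":[0,0,0],"fingers":-1},{"dp":[0,0.06,-0.14],"rotation":[0,0,0],"fingers":-1}]'
python3 - <<'E'
from h import *
np.savez("w9.npz",*cam("wrist"));im=arm.get_image("wrist")
cv2.imwrite("pics/w9.png",im)
cv2.imwrite("pics/w9z.png",cv2.convertScaleAbs(cv2.resize(im[90:190,200:310],None,fx=6,fy=6,interpolation=cv2.INTER_CUBIC)[:600],alpha=1.8))
sd=arm.get_image("side");cv2.imwrite("pics/side9.png",cv2.resize(sd[220:300,90:240],None,fx=5,fy=5,interpolation=cv2.INTER_CUBIC))
sc=arm.get_image("scene");cv2.imwrite("pics/scene9.png",cv2.resize(sc[165:235,310:400],None,fx=8,fy=8,interpolation=cv2.INTER_CUBIC))
E
```

```text
clock: 14.88
position: [0.621, 0.1116, 0.2644]
ee_rot: [3.05, 0.746, -0.001]
force: [-0.3, -0.1, -0.4]
width: 0.996
```

View pics/w9z.png

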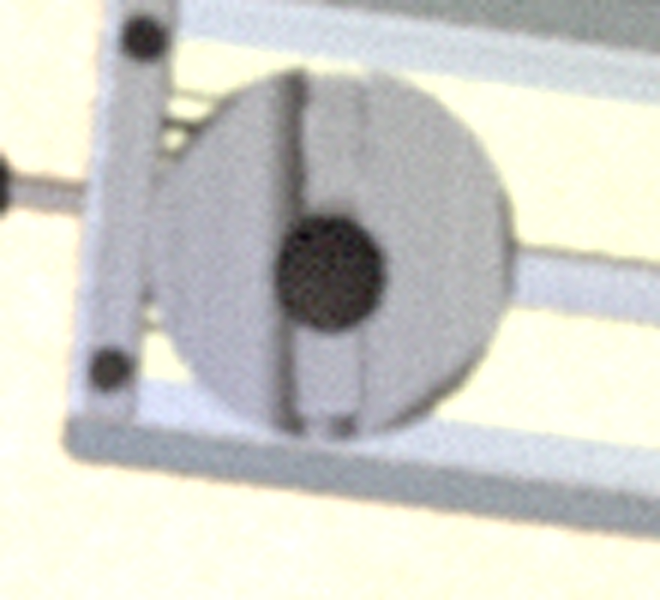

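View pics/side9.png

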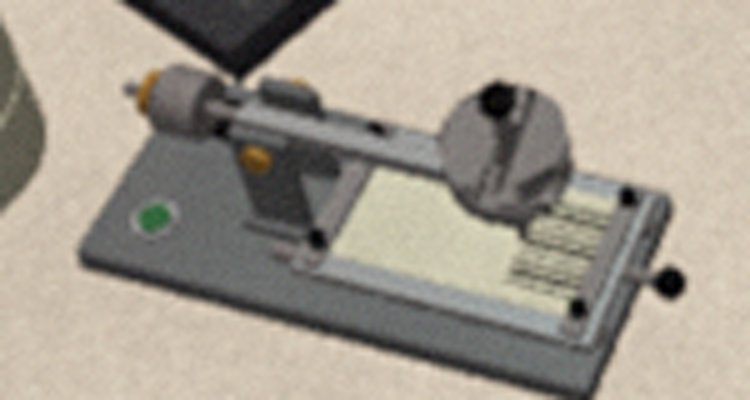

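View pics/scene9.png

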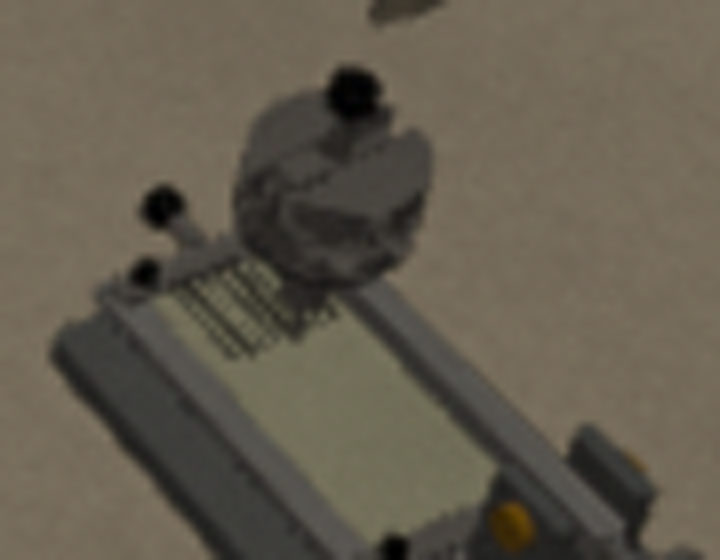

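```bash
python3 -c "
from h import *
arm.sign_off();print(arm.observe()['clock'])"
```

```text
the job is handed in; nothing more can be done
the job is handed in; nothing more can be done
```

The largest mass is on the stem, under the knob and above the first mass, and it seems fully home. I handed the job in at about 15 s on the robot's clock; the limit was 72 s.

- **Slot angle:** the wrist camera put the first mass's slot at about 27.5°. I slid the new mass on with its slot at 117.4°, a quarter turn away. The keyway dropped over the key on the first lowering, so I did not have to turn it to search.
- **Seating:** there was no contact at riding height (28 mm above the stem's foot). It first touched with its centre about 23.9 mm above the foot, against 24 mm when home.
- **Forces on the beam:** the highest reading showed about 7 N of downward push. Sideways readings while sliding on were within noise, under about 1.5 N. I backed off slightly before letting go.
- **After release:** the wrist, side and scene pictures show the mass lying flat and centred on the stem, its slot square to where I had measured the first one's. The gripper is clear above.

**Not confirmed:**
- I did not re-measure the first mass's slot after loading, because the new mass hides it.
- I did not compare the other things on the bench with the first pictures. No contact with them showed in the forces.
- The scene camera put the knob about 3 mm from where the wrist camera did; I used the wrist camera, and the slide-on met no resistance.

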